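# Passport case left overhanging for the way out

### The job

Push the slim metal passport case, the flat oblong one lying on the low oak riser, towards the riser's door-side edge (the long edge facing away from the robot) until about 4 cm of it sticks out over that edge, square to the edge, so that I can catch hold of it on my way out. Only push or drag it along with the fingertips: it must never be picked up, and must end lying flat on the riser, let go. Leave the charging plate, the dish and everything else where they are.

Things in the scene. Friction and masses are not known exactly. Their poses are not given: they have to be found in the camera images.
- case: the passport case: a loose flat oblong hard case of bare aluminium, 125 x 88 x 8 mm, about 0.12 kg, with thin dark ribs on top running lengthwise and a small dark clasp in the middle of one short edge. It lies on the riser and slides with ordinary dry friction. Origin: centre of its underside; x along its 125 mm length, towards the clasp edge; z up. At the start its clasp edge faces roughly the door-side edge (up to 0.35 rad askew) and is about 55 to 115 mm short of it.
- case_front (a point): the middle of the case's short clasp edge, at its underside, 62.5 mm ahead of the case's origin along its x: the edge that is to stick out
- riser: low oak riser, fixed on the console: a flat top 280 mm (x) by 560 mm (y), its upper face 40 mm above the console. Origin: centre of its footprint, on the console (z = 0); x points squarely to the door-side edge, away from the robot; yaw within 0.2 rad. The case, the charging plate and the dish lie on it about 170 mm apart along its y, in any order
- door_edge (a point): the middle of the riser's long door-side top edge (140 mm from the riser's origin along its x, 40 mm up); x points outwards over the edge, squarely to it, y along the edge. The case's overhang is the x of case_front in this frame: wanted about 0.04
- charger: square black charging plate with a glass top, 100 x 100 x 8 mm, stuck to the riser, with a short plug stub on the robot's side; an earbud case stands on it. Origin: centre of its underside
- buds_a: black earbud case, 46 x 60 x 24 mm, loose on the charging plate. Origin: centre of its underside
- buds_b: second black earbud case, 46 x 60 x 24 mm, loose on the console to the left of the riser. Origin: centre of its underside
- dish: round stainless key dish, 96 mm across the rim, 22 mm high, loose on the riser. Origin: centre of its underside
- balm: pink round lip balm tin with a screw lid, 42 mm across, 21 mm high, loose on the console to the right of the riser. Origin: centre of its underside
- specs: dark wooden spectacle case, 160 x 62 x 36 mm, loose on the console to the left of the riser. Origin: centre of its underside
- torch: dark pocket torch standing on its head, 32 mm across, 95 mm high, loose on the console to the right of the riser. Origin: centre of its underside
Mind the look-alikes: they are no part of the job. Leave any blue or red look-alike of the case alone.

How it is judged (in metres and radians):
At the end, for the whole second after the job is handed in: The case lies flat on the riser and at rest, its clasp edge 32 to 48 mm beyond the riser's door-side edge and its length square to that edge within 0.17 rad (10 degrees); the other loose things are within 15 mm of where they stood (x of case_front in the frame of door_edge between 0.032 and 0.048 m and angle between the x axis of case and the x axis of door_edge, either way round below 0.17 rad and angle between case's own z axis and vertical below 0.06 rad and height (world z) of case between 0.036 and 0.044 m and contact force between case and riser above 0.2 N and linear speed of case below 0.01 m/s and distance of each of buds_a, buds_b, dish, balm, specs, torch from where it was at the start of the episode below 0.015 m); the robot touches nothing.
It fails at once if the case is lifted off the riser (its centre more than 10 mm up) (height (world z) of case above 0.05 m).
It fails at once if the case is tipped up or falls off the edge (angle between case's own z axis and vertical above 0.2 rad or height (world z) of case below 0.03 m).
It fails at once if another thing is shifted more than 15 mm or picked up (distance of any of buds_a, buds_b, dish, balm, specs, torch from where it was at the start of the episode above 0.015 m).
It also fails if it takes over 45 s, if anything falls off the work surface, if the arm or the gripper's body presses on something with over 40 N, if the wrist force passes 120 N, or if a joint passes its speed limit or range.

### The arm

A 6-joint arm with a two-finger parallel gripper is mounted at the origin on the work surface. World frame = base frame: x ahead of the robot, y to its left, z up, the work surface at z = 0. Lengths are in m, angles in degrees, forces in N, time in s.
With the tool pointing down it reaches from about 0.25 to 0.725 m from the base axis. Payload 9.7 kg.
Tool frame: the origin (TCP) lies midway between the tips of the shut fingers; the grasp point (between the pads) lies 19 mm behind it; z points along the fingers, y is the line along which they close (so a half turn about z gives the same grasp; the last joint's range is limited). The gripper opens to 85 mm and grips with 20 to 120 N. Pads are 22 mm wide; open, the fingers measure 114 mm over their backs; the gripper's body (76 mm by 85 mm) begins 54 mm behind the grasp point. The pads swing forward as they close: fully open they stand 13 mm farther back than shut.
Start: joints at [68.927, 4.979, 10.078, 95.1, 0, 90], TCP at [0.198, 0.513, 0.231] pointing down, gripper open.
Joint ranges: [-179.16, 179.16], [-48.56, 103.87], [-65.8, 70.77], [-126.05, 130.52], [-82.76, 87.17], [-180, 180]. Speed limits (degrees/s): [127.2, 127.2, 147.25, 180, 180, 180].

### API

Orientations are given as [roll, pitch, yaw] about the fixed x, y, z axes, in that order (R = Rz(yaw) Ry(pitch) Rx(roll)).
In Python, from workcell import bot gives the robot as it stands.
- The arm moves only by the shell command python3 -m crank 'ROWS' [FORCE]. ROWS is JSON, a list of rows, each an object with "gripper": the finger opening in mm, from 0 to 85.4; "travel": the shift along the tool's x, y, z in mm, a list of three; "twist": the turn, a rotation vector about the tool's x, y, z in rad, a list of three. In form: [{"gripper": gripper, "travel": [tx, ty, tz], "twist": [rx, ry, rz]}, ...]. A call has 1 to 12 rows; each row shifts and turns the commanded pose from where the row before left it, along the tool's axes as they then stand; what a row does not reach is not made up. A row lasts 1/8 s, in which the tool goes at most 62.5 mm and 10.7 degrees, less where a joint would pass 70% of its speed; a pose out of reach is approached as far as the arm can. A call is refused whole if a number of a shift passes 62.5 or a number of a turn 0.188, either way. A call with a gripper value outside its range is refused whole. The fingers move at their own pace and stop on an object; FORCE is the grip in N (left out, the last holds). Time passes only in rows, so rows that do not move let the fingers close. It gives the time, the measured TCP pose, the force, the opening and the grip force at its end, in the units of the state.
- bot.get_obs(): the state, without advancing time (a new reading comes with each control period).
- bot.camera(name): name is "scene" or "top" or "wrist"; returns the picture (384x512x3 uint8, red, green, blue); there is no depth.
- bot.calibration(name): a dict with "vfov" (degrees; the focal length in pixels is half the picture's height over the tangent of half this angle, whatever the lens; pixels are square), "cx", "cy" (the principal point, pixels), "camera_from_world" (4x4, takes a point from world to camera coordinates). Camera axes: x right, y down, z forward; pixel columns grow to the right and rows downward; lengths in m; the calibration is good to about 2 mm. A picture is of the moment at which its call begins: read the wrist's pose just before it. calibration takes no time and is no camera call; for the wrist camera it gives the pose at the moment of the call.
- bot.job_done(): hands the job in; it is judged then, once.
The state is a dict: "time": time; "q": joint angles; "qd": joint speeds; "joint_efforts": joint torques, N m; "ee_pos": TCP position; "tcp_rot": TCP orientation; "wrist_force": force on the tool from outside, world axes, zero at the start; "torque": the same for the moment, N m; "opening": finger opening in m; "grasp_force": force on a finger pad.
Only numpy, scipy, OpenCV 4.12 (cv2) and the standard library are available. Lean on these libraries where they do the work, as an engineer would, in place of code of your own. Each camera call takes 0.05 s, during which the arm holds its last target. There are 200 camera calls.

## Working session

There is one attempt and no reset: what is moved stays moved. The work goes in short steps, Python scripts to look and compute and a shell command to move; the robot and the scene stay as the last step left them, time stands still between calls to the robot, and variables do not carry over. Pictures are saved under pics/ and viewed, at most 10 in all, crops included, and the job is handed in when it is done.

```bash
mkdir -p pics
python3 - <<'E'
from workcell import bot
import cv2,numpy as np
for n in("top","scene"):
    im=bot.camera(n); cv2.imwrite(f"pics/{n}0.png",cv2.resize(im[:,:,::-1],(800,600),interpolation=cv2.INTER_CUBIC)); 
    c=bot.calibration(n);print(n,c)
o=bot.get_obs();print(o['ee_pos'],o['tcp_rot'],o['time'],o['opening'])
E
```

```text
top {'vfov': 44.55601836812437, 'cx': 267.8365663264573, 'cy': 192.78889175033837, 'camera_from_world': array([[ 0.02824234, -0.99956216, -0.00882389,  0.00317054],
       [-0.98626275, -0.02642715, -0.16305644,  0.42363753],
       [ 0.16275185,  0.01330777, -0.98657728,  1.60343556],
       [ 0.        ,  0.        ,  0.        ,  1.        ]])}
scene {'vfov': 53.182635224107464, 'cx': 259.44791782585963, 'cy': 194.71751254626665, 'camera_from_world': array([[ 0.77874715,  0.62732727, -0.00365754, -0.34835828],
       [ 0.5227222 , -0.65209481, -0.549121  , -0.17903379],
       [-0.34686364,  0.42571453, -0.83573486,  1.32980487],
       [ 0.        ,  0.        ,  0.        ,  1.        ]])}
[0.19766563 0.51304502 0.23064461] [-1.79933197e+02 -2.41947844e-03  1.58927288e+02] 0.1 0.08538551092920492
```

View pics/top0.png

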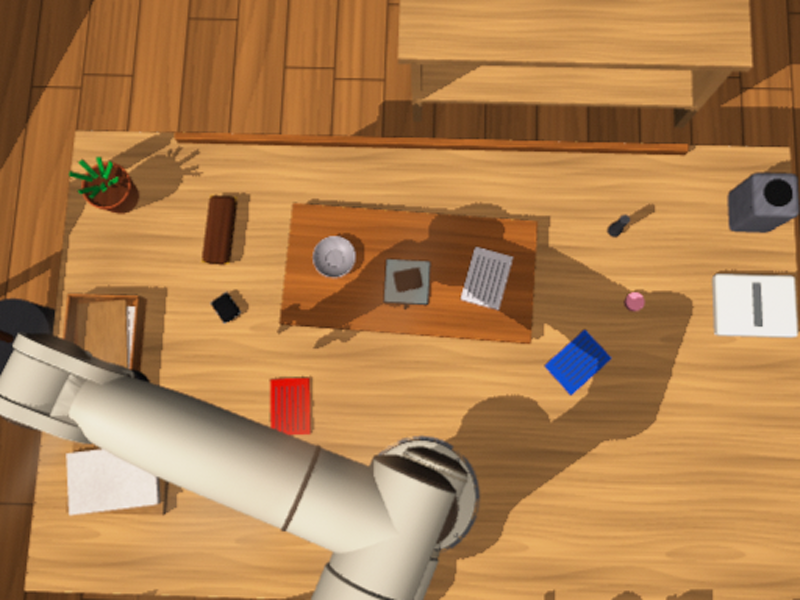

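View pics/scene0.png

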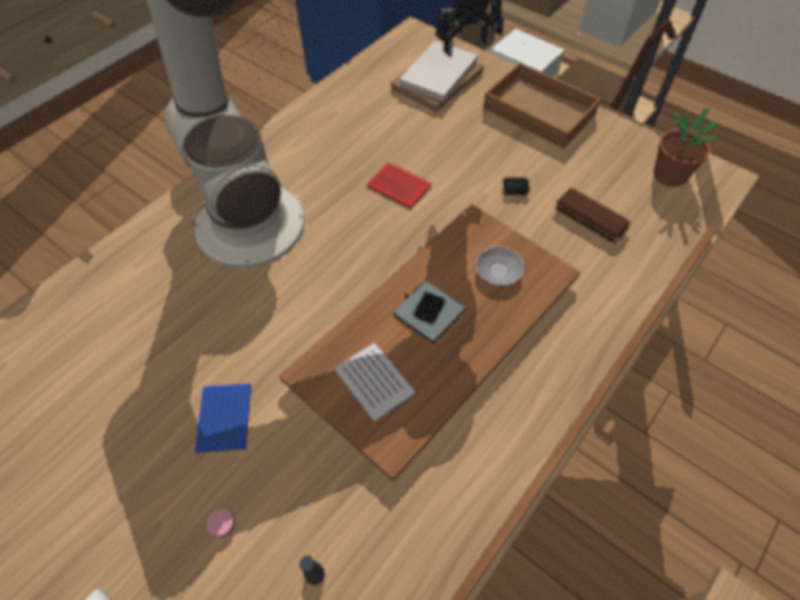

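The top view (800 px wide) has three ribbed oblongs: bare metal on the riser at (487,278), red on the console at (291,406), and blue on the console at (577,362). Only the metal one is bare aluminium and on the riser, so I'll confirm it in a crop.

Run:
```python
import cv2
from workcell import bot
im=bot.camera("top")[:,:,::-1]
cv2.imwrite("pics/crop.png",cv2.resize(im[125:225,175:350],None,fx=4.5,fy=4.5,interpolation=cv2.INTER_CUBIC))
im=bot.camera("scene")[:,:,::-1]
cv2.imwrite("pics/crops.png",cv2.resize(im[205:315,175:275],None,fx=5,fy=5,interpolation=cv2.INTER_CUBIC))
```

```text
(no output)
```

View pics/crop.png

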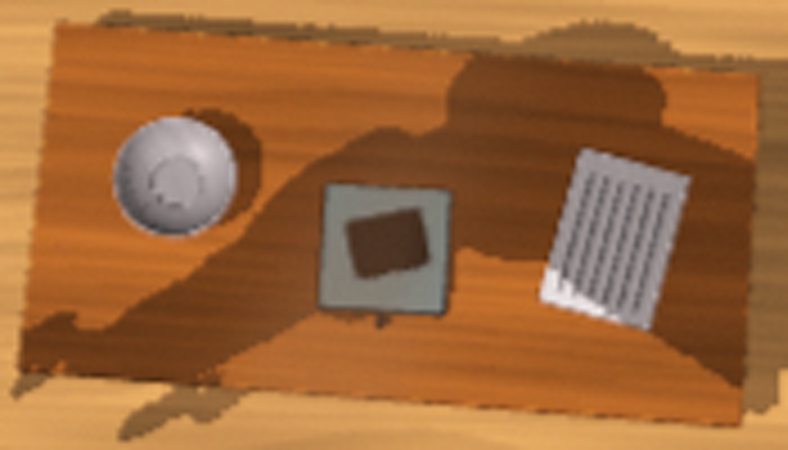

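View pics/crops.png

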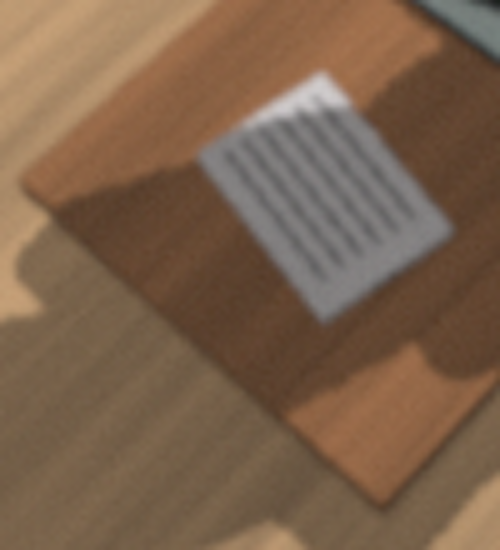

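The crop confirms the bare-aluminium ribbed case. Its corners are at (583,148), (691,178), (648,328) and (540,299), and the riser's door edge runs from (55,24) to (758,73).

```bash
cat > h.py <<'E'
import numpy as np
from workcell import bot
def px2w(name,uv,z,off=(0,0),s=1,c=None):
    c=c or bot.calibration(name); f=192/np.tan(np.radians(c['vfov']/2))
    uv=(np.array(uv,float)+.5)/s-.5+np.array(off)
    T=c['camera_from_world'];R=T[:3,:3];o=-R.T@T[:3,3]
    d=np.c_[(uv[:,0]-c['cx'])/f,(uv[:,1]-c['cy'])/f,np.ones(len(uv))]@R
    return (o+d*((z-o[2])/d[:,2])[:,None])[:,:2]
def report(case,edge):
    """case: FL,FR,BR,BL ; edge: left,right points on door edge"""
    e=edge[1]-edge[0];e/=np.linalg.norm(e);n=np.array([-e[1],e[0]])
    ctr=case.mean(0);ax=case[:2].mean(0)-case[2:].mean(0);L=np.linalg.norm(ax);ax/=L
    fr=ctr+.0625*ax
    print('ctr',ctr.round(4),'L',L.round(4),'W',np.linalg.norm(case[0]-case[1]).round(4),'case yaw',np.degrees(np.arctan2(ax[1],ax[0])).round(2),'edge normal yaw',np.degrees(np.arctan2(n[1],n[0])).round(2),'overhang',((fr-edge[0])@n).round(4),'len',np.linalg.norm(edge[1]-edge[0]).round(4))
    return ctr,ax,n
E
python3 - <<'E'
from h import *
k=dict(off=(175,125),s=4.5)
r=px2w('top',[(55,24),(758,73),(742,425),(20,373)],.04,**k);print('riser',r.round(4))
c=px2w('top',[(583,148),(691,178),(648,328),(540,299)],.048,**k);print('case',c.round(4));report(c,r[:2])
k=dict(off=(175,205),s=5)
cs=px2w('scene',[(454,229),(323,324),(200,155),(325,70)],.048,**k);print('scene case',cs.round(4))
r2=px2w('scene',[(385,508),(499,370)],.04,**k);print(r2.round(4)); report(cs,r2[::-1].copy())
print('ch,dish',px2w('top',[(326,184),(452,188),(447,313),(318,309)],.048,off=(175,125),s=4.5).round(3),px2w('top',[(238,177)],.062,off=(175,125),s=4.5))
E
```

```text
riser [[ 0.642   0.3102]
 [ 0.6162 -0.2465]
 [ 0.3374 -0.2348]
 [ 0.3625  0.3215]]
case [[ 0.5501 -0.1092]
 [ 0.5283 -0.1935]
 [ 0.4094 -0.1613]
 [ 0.4298 -0.078 ]]
ctr [ 0.4794 -0.1355] L 0.1237 W 0.087 case yaw -14.84 edge normal yaw -2.65 overhang -0.0807 len 0.5572
scene case [[ 0.5536 -0.1056]
 [ 0.5335 -0.1927]
 [ 0.414  -0.1593]
 [ 0.4332 -0.0735]]
[[ 0.6202 -0.2463]
 [ 0.6206 -0.1517]]
ctr [ 0.4836 -0.1328] L 0.1243 W 0.0894 case yaw -15.25 edge normal yaw -0.22 overhang -0.0767 len 0.0946
ch,dish [[ 0.516  0.09 ]
 [ 0.515 -0.008]
 [ 0.417 -0.007]
 [ 0.417  0.093]] [[0.51669185 0.15744367]]
```

```bash
python3 -m crank '[{"gripper":50,"travel":[-35,-45,0],"twist":[0,0,-0.1]},{"gripper":50,"travel":[0,0,0],"twist":[0,0,0]}]'; python3 -c "
from workcell import bot
o=bot.get_obs();print(o['q'],o['ee_pos'],o['tcp_rot'],o['opening'],o['wrist_force'])"
```

```text
time: 0.45
ee_pos: [0.2147, 0.4564, 0.2315]
tcp_rot: [-180.0, 0.0, 164.6]
wrist_force: [0.1, 0.8, 0.7]
opening: 0.0518
grasp_force: 0.0
[ 6.48160841e+01 -1.24536666e+00  3.71321149e+00  9.49849292e+01
 -1.85516246e-02  8.01939659e+01] [0.21472277 0.45642494 0.23150847] [-1.79970874e+02  1.37926496e-02  1.64622126e+02] 0.05183446279942481 [0.14845237 0.84504726 0.66991451]
```

```bash
python3 -m crank '[{"gripper":50,"travel":[-28.6,-45.5,0],"twist":[0,0,0]},{"gripper":50,"travel":[-28.6,-45.5,0],"twist":[0,0,0]},{"gripper":50,"travel":[-28.6,-45.5,0],"twist":[0,0,0]},{"gripper":50,"travel":[-28.6,-45.5,0],"twist":[0,0,0]},{"gripper":50,"travel":[-28.6,-45.5,0],"twist":[0,0,0]},{"gripper":50,"travel":[-28.6,-45.5,0],"twist":[0,0,0]},{"gripper":50,"travel":[-28.6,-45.5,0],"twist":[0,0,0]},{"gripper":50,"travel":[-28.6,-45.5,0],"twist":[0,0,0]},{"gripper":50,"travel":[-28.6,-45.5,0],"twist":[0,0,0]},{"gripper":50,"travel":[-28.6,-45.5,0],"twist":[0,0,0]},{"gripper":50,"travel":[-28.6,-45.5,0],"twist":[0,0,0]},{"gripper":50,"travel":[0,0,0],"twist":[0,0,0]}]'
python3 - <<'E'
from h import *
import cv2
o=bot.get_obs();print(o['q'].round(1))
c=bot.calibration('wrist');print(c)
im=bot.camera('wrist');cv2.imwrite('pics/w1.png',cv2.resize(im[:,:,::-1],(800,600),interpolation=cv2.INTER_CUBIC))
E
```

```text
time: 1.95
ee_pos: [0.3859, -0.1099, 0.2307]
tcp_rot: [-180.0, -0.0, 164.3]
wrist_force: [-0.2, 0.6, 0.8]
opening: 0.0501
grasp_force: 0.0
[-15.9 -15.2  -8.7  96.5  -0.   -0.2]
{'vfov': 68.24092820486712, 'cx': 252.4618114963416, 'cy': 191.29534915996763, 'camera_from_world': array([[ 2.70110638e-01,  9.62829254e-01,  2.64811412e-04,
         1.48059333e-03],
       [ 9.23225003e-01, -2.59078173e-01,  2.83785295e-01,
        -4.21841538e-01],
       [ 2.73305391e-01, -7.64089467e-02, -9.58887812e-01,
         2.63752176e-01],
       [ 0.00000000e+00,  0.00000000e+00,  0.00000000e+00,
         1.00000000e+00]])}
```

View pics/w1.png

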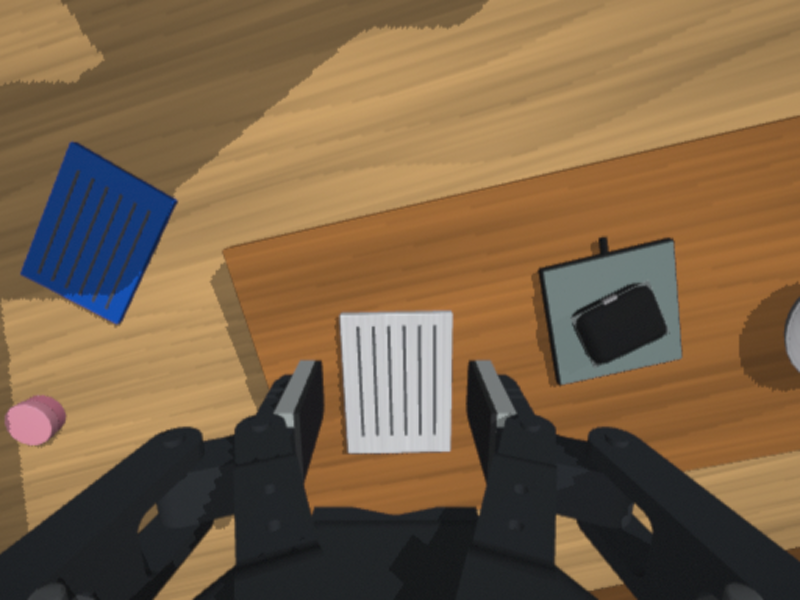

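The wrist view shows the case's robot-side short edge at (340,315)–(452,312), its far edge at (348,453)–(452,452), and the riser's robot-side edge from (225,249) to about (800,116).

Run:
```python
from h import *
s=800/512
c=px2w('wrist',[(452,452),(348,453),(340,315),(452,312)],.048,s=s);print(c.round(4))
r=px2w('wrist',[(800,116),(225,249)],.04,s=s);print(r.round(4))
report(c,r)
```

```text
[[ 0.5531 -0.1043]
 [ 0.5302 -0.1899]
 [ 0.4101 -0.159 ]
 [ 0.431  -0.075 ]]
[[ 0.359   0.1932]
 [ 0.3386 -0.2288]]
ctr [ 0.4811 -0.1321] L 0.1248 W 0.0887 case yaw -13.96 edge normal yaw -2.76 overhang 0.1989 len 0.4225
```

```bash
python3 -m crank '[{"gripper":50,"travel":[0,0,50],"twist":[0,0,0]},{"gripper":50,"travel":[0,0,50],"twist":[0,0,0]},{"gripper":50,"travel":[0,0,45],"twist":[0,0,0]},{"gripper":50,"travel":[0,0,25],"twist":[0,0,0]},{"gripper":50,"travel":[0,0,13],"twist":[0,0,-0.02]},{"gripper":50,"travel":[0,0,2],"twist":[0,0,0]},{"gripper":50,"travel":[0,0,0],"twist":[0,0,0]}]'
python3 -m crank '[{"gripper":50,"travel":[0,0,2],"twist":[0,0,0]},{"gripper":50,"travel":[0,0,0],"twist":[0,0,0]}]'
python3 -m crank '[{"gripper":50,"travel":[0,0,2],"twist":[0,0,0]},{"gripper":50,"travel":[0,0,0],"twist":[0,0,0]}]'
```

```text
time: 2.88
ee_pos: [0.3858, -0.1071, 0.0473]
tcp_rot: [180.0, 0.1, 165.8]
wrist_force: [0.4, -0.2, 0.4]
opening: 0.0505
grasp_force: 0.0
time: 3.12
ee_pos: [0.3854, -0.1074, 0.0447]
tcp_rot: [-180.0, 0.0, 165.8]
wrist_force: [-0.2, -0.3, -0.2]
opening: 0.0497
grasp_force: 0.0
time: 3.38
ee_pos: [0.3851, -0.1073, 0.0422]
tcp_rot: [-180.0, -0.0, 165.8]
wrist_force: [0.8, -0.0, 0.3]
opening: 0.0501
grasp_force: 0.0
```

```bash
python3 -m crank '[{"gripper":50,"travel":[0,0,2],"twist":[0,0,0]},{"gripper":50,"travel":[0,0,0],"twist":[0,0,0]}]'
python3 -m crank '[{"gripper":50,"travel":[0,0,1.5],"twist":[0,0,0]},{"gripper":50,"travel":[0,0,0],"twist":[0,0,0]}]'
```

```text
time: 3.62
ee_pos: [0.3851, -0.1072, 0.0401]
tcp_rot: [180.0, -0.0, 165.8]
wrist_force: [-0.1, -0.2, -0.3]
opening: 0.0499
grasp_force: 0.0
time: 3.88
ee_pos: [0.3851, -0.1072, 0.0387]
tcp_rot: [-180.0, -0.0, 165.8]
wrist_force: [0.4, -1.0, 0.7]
opening: 0.05
grasp_force: 0.0
```

```bash
python3 -m crank '[{"gripper":50,"travel":[0,0,1.5],"twist":[0,0,0]},{"gripper":50,"travel":[0,0,0],"twist":[0,0,0]}]'
python3 -m crank '[{"gripper":50,"travel":[0,0,1.5],"twist":[0,0,0]},{"gripper":50,"travel":[0,0,0],"twist":[0,0,0]}]'
```

```text
time: 4.12
ee_pos: [0.3851, -0.1072, 0.0371]
tcp_rot: [-180.0, -0.0, 165.8]
wrist_force: [-1.0, -0.0, 0.3]
opening: 0.0501
grasp_force: 0.0
time: 4.38
ee_pos: [0.3852, -0.1073, 0.0369]
tcp_rot: [-180.0, 0.0, 165.8]
wrist_force: [-4.0, 1.6, 12.3]
opening: 0.0497
grasp_force: 6.2
```

```bash
python3 -m crank '[{"gripper":50,"travel":[0,0,-3.5],"twist":[0,0,0]},{"gripper":50,"travel":[-6,0,0],"twist":[0,0,0]},{"gripper":50,"travel":[-6,0,0],"twist":[0,0,0]},{"gripper":50,"travel":[-6,0,0],"twist":[0,0,0]},{"gripper":50,"travel":[-4,0,0],"twist":[0,0,0]},{"gripper":50,"travel":[-4,0,0],"twist":[0,0,0]},{"gripper":50,"travel":[-4,0,0],"twist":[0,0,0]},{"gripper":50,"travel":[-5,0,0],"twist":[0,0,-0.009]},{"gripper":50,"travel":[-5,0,0],"twist":[0,0,-0.009]},{"gripper":50,"travel":[-5,0,0],"twist":[0,0,-0.009]},{"gripper":50,"travel":[-5,0,0],"twist":[0,0,-0.009]},{"gripper":50,"travel":[0,0,0],"twist":[0,0,0]}]'
python3 - <<'E'
from h import *
import cv2
c=bot.calibration('wrist');np.save('cw.npy',c['camera_from_world'])
a=bot.camera('wrist')[:,:,::-1];b=bot.camera('top')[125:225,175:350,::-1]
b=cv2.resize(b,(600,343),interpolation=cv2.INTER_CUBIC)
cv2.imwrite('pics/m1.png',cv2.vconcat([cv2.resize(a,(600,450))[200:],b]))
E
```

```text
time: 5.88
ee_pos: [0.4341, -0.1193, 0.0393]
tcp_rot: [180.0, 0.0, 167.9]
wrist_force: [-0.6, 0.4, 0.2]
opening: 0.0497
grasp_force: 0.0
```

View pics/m1.png

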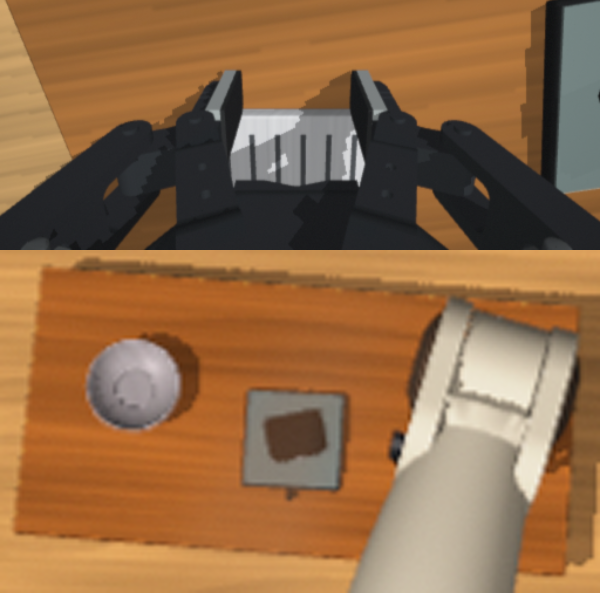

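The wrist half shows the case's rear edge at about (240,109)–(353,109) between the fingers. I'll check where that is relative to the TCP.

Run:
```python
from h import *
r=px2w('wrist',[(353,309),(243,309)],.048,s=600/512)
p=np.array(bot.get_obs()['ee_pos'][:2]);a=np.radians(bot.get_obs()['tcp_rot'][2]-180);ax=np.array([np.cos(a),np.sin(a)])
print(r.round(4),(r-p)@ax, bot.get_obs()['tcp_rot'], np.degrees(np.arctan2(*(r[0]-r[1]))))
```

```text
[[ 0.4469 -0.0956]
 [ 0.4364 -0.1443]] [0.00786317 0.00784064] [1.79998435e+02 5.24732205e-03 1.67861914e+02] 12.164014263431538
```

```bash
python3 -m crank '[{"gripper":50,"travel":[-4,0,0],"twist":[0,0,-0.01]},{"gripper":50,"travel":[-7,0,0],"twist":[0,0,-0.015]},{"gripper":50,"travel":[-7,0,0],"twist":[0,0,-0.015]},{"gripper":50,"travel":[-7,0,0],"twist":[0,0,-0.015]},{"gripper":50,"travel":[-7,0,0],"twist":[0,0,-0.015]},{"gripper":50,"travel":[-7,0,0],"twist":[0,0,-0.015]},{"gripper":50,"travel":[-7,0,0],"twist":[0,0,-0.015]},{"gripper":50,"travel":[-7,0,0],"twist":[0,0,-0.015]},{"gripper":50,"travel":[-7,0,0],"twist":[0,0,-0.015]},{"gripper":50,"travel":[-7,0,0],"twist":[0,0,-0.015]},{"gripper":50,"travel":[-4,0,0],"twist":[0,0,-0.015]},{"gripper":50,"travel":[0,0,0],"twist":[0,0,0]}]'
python3 - <<'E'
from h import *
import cv2
a=bot.camera('wrist')[:,:,::-1];b=bot.camera('scene')[205:325,165:285,::-1]
cv2.imwrite('pics/m2.png',cv2.hconcat([cv2.resize(a,(400,300)),cv2.resize(b,(400,300))]) if 0 else cv2.vconcat([cv2.resize(a,(600,450))[250:400],cv2.resize(b[:,:],(600,600),interpolation=cv2.INTER_CUBIC)[150:]]))
E
```

```text
time: 7.48
ee_pos: [0.5043, -0.1292, 0.0392]
tcp_rot: [180.0, 0.0, 177.1]
wrist_force: [-0.7, 1.1, 0.6]
opening: 0.0501
grasp_force: 0.0
```

View pics/m2.png

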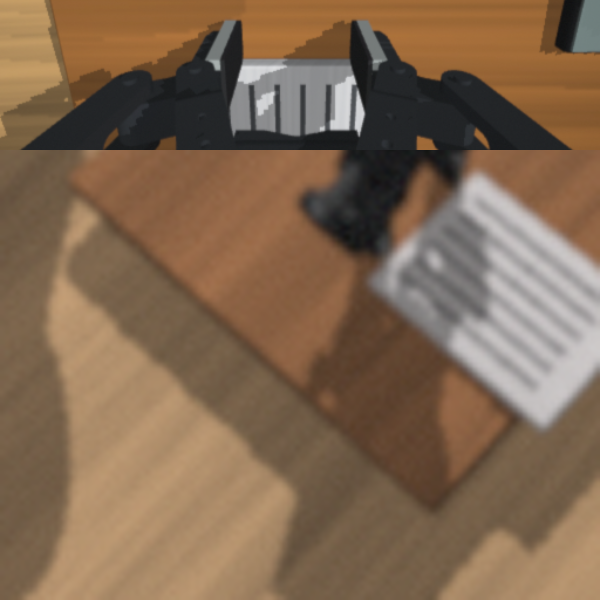

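```bash
python3 -m crank '[{"gripper":50,"travel":[-4,0,0],"twist":[0,0,0]},{"gripper":50,"travel":[-4,0,0],"twist":[0,0,0]},{"gripper":50,"travel":[-4,0,0],"twist":[0,0,0]},{"gripper":50,"travel":[-4,0,0],"twist":[0,0,-0.004]},{"gripper":50,"travel":[-4,0,0],"twist":[0,0,0]},{"gripper":50,"travel":[0,0,0],"twist":[0,0,0]}]'
python3 -m crank '[{"gripper":50,"travel":[6,0,0],"twist":[0,0,0]},{"gripper":50,"travel":[30,0,0],"twist":[0,0,0]},{"gripper":50,"travel":[20,0,-30],"twist":[0,0,0]},{"gripper":50,"travel":[20,0,-60],"twist":[0,0,0]},{"gripper":50,"travel":[20,0,-60],"twist":[0,0,0]},{"gripper":50,"travel":[20,0,-60],"twist":[0,0,0]},{"gripper":50,"travel":[0,0,0],"twist":[0,0,0]}]'
python3 - <<'E'
from h import *
import cv2
c=bot.calibration('wrist');np.save('cw.npy',c['camera_from_world'])
a=bot.camera('wrist')[:,:,::-1];b=bot.camera('scene')[205:305,190:310,::-1]
cv2.imwrite('pics/s3.png',cv2.resize(b,(720,600),interpolation=cv2.INTER_CUBIC))
cv2.imwrite('pics/w3.png',cv2.resize(a,(800,600),interpolation=cv2.INTER_CUBIC))
E
```

```text
time: 8.32
ee_pos: [0.5243, -0.1303, 0.0393]
tcp_rot: [-180.0, 0.0, 177.3]
wrist_force: [-0.7, 0.8, 1.2]
opening: 0.05
grasp_force: 0.0
time: 9.2
ee_pos: [0.4089, -0.1251, 0.2523]
tcp_rot: [-179.9, 0.5, 177.2]
wrist_force: [-0.5, -0.7, -0.4]
opening: 0.0499
grasp_force: 0.0
```

View pics/s3.png

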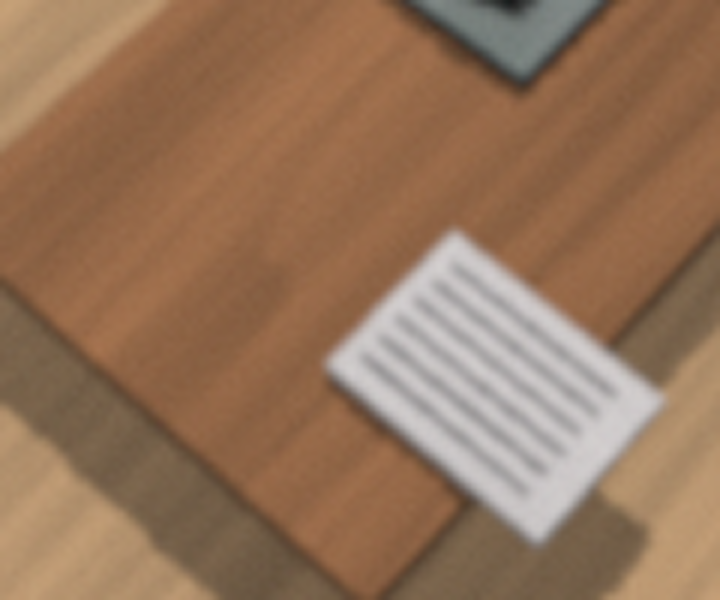

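View pics/w3.png

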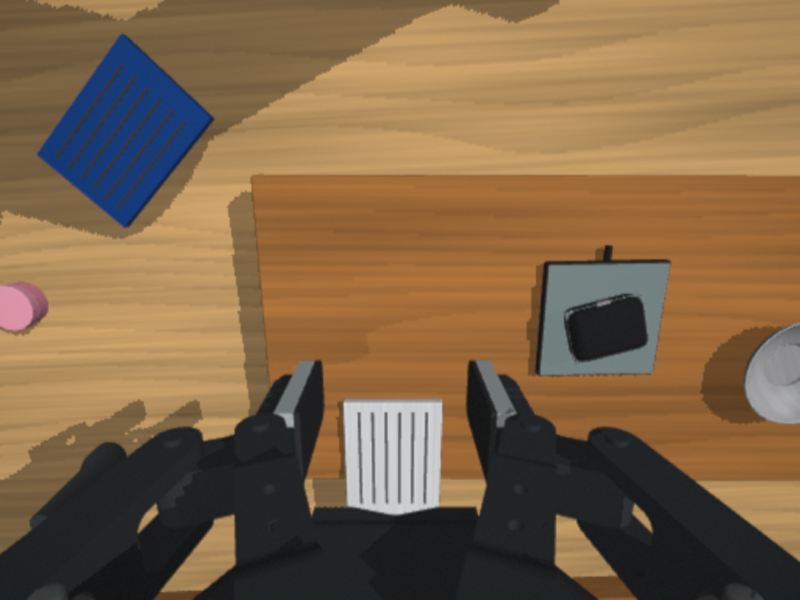

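In the scene crop the case's front corners are at about (664,398) and (538,536), the rear ones at (328,360) and (455,231), and the riser's door edge runs (375,598)–(718,232). In the wrist view the rear edge is (343,401)–(442,400) and the door edge runs (440,479)–(730,480).

Run:
```python
from h import *
c=px2w('scene',[(664,398),(538,536),(328,360),(455,231)],.048,off=(190,205),s=6)
r=px2w('scene',[(718,232),(375,598)],.04,off=(190,205),s=6)
report(c,r)
cw=bot.calibration('wrist')
s=800/512
w=px2w('wrist',[(442,400),(343,401)],.048,s=s); e=px2w('wrist',[(730,480),(330,479)],.04,s=s); ne=px2w('wrist',[(790,176),(260,176)],.04,s=s)
n=e[1]-e[0];n=np.array([-n[1],n[0]])/np.linalg.norm(n)
print('wrist: rear->edge overhang',.125-(e[0]-w.mean(0))@n,'riser depth',(e.mean(0)-ne.mean(0))@n,'via near',.125-(.28-(w.mean(0)-ne.mean(0))@n))
print('yaw rear',np.degrees(np.arctan2(*(w[0]-w[1]))),'edge',np.degrees(np.arctan2(*(e[0]-e[1]))))
```

```text
ctr [ 0.5987 -0.1338] L 0.1226 W 0.085 case yaw -2.68 edge normal yaw -3.78 overhang 0.0361 len 0.2334
wrist: rear->edge overhang 0.03789115624108162 riser depth 0.2740467293639219 via near 0.031937885605003435
yaw rear 2.106856391042038 edge 2.92156600070106
```

Overhang is about 35.5 mm and the case is square within about 1°. I'll reverse the retreat and push 4 mm further, slowly.

```bash
python3 -m crank '[{"gripper":50,"travel":[-20,0,60],"twist":[0,0,0]},{"gripper":50,"travel":[-20,0,60],"twist":[0,0,0]},{"gripper":50,"travel":[-20,0,50],"twist":[0,0,0]},{"gripper":50,"travel":[0,0,25],"twist":[0,0,0]},{"gripper":50,"travel":[0,0,15],"twist":[0,0,0]},{"gripper":50,"travel":[0,0,0],"twist":[0,0,0]},{"gripper":50,"travel":[0,0,0],"twist":[0,0,0]}]'
```

```text
time: 10.18
ee_pos: [0.4681, -0.1276, 0.0385]
tcp_rot: [-180.0, 0.0, 177.3]
wrist_force: [0.9, 0.7, -0.8]
opening: 0.0501
grasp_force: 0.0
```

```bash
python3 -m crank '[{"gripper":50,"travel":[-20,0,-0.7],"twist":[0,0,0]},{"gripper":50,"travel":[-20,0,0],"twist":[0,0,0]},{"gripper":50,"travel":[-10,0,0],"twist":[0,0,0]},{"gripper":50,"travel":[-4,0,0],"twist":[0,0,0]},{"gripper":50,"travel":[-2,0,0],"twist":[0,0,0]},{"gripper":50,"travel":[-2,0,0],"twist":[0,0,0]},{"gripper":50,"travel":[-2,0,0],"twist":[0,0,0]},{"gripper":50,"travel":[0,0,0],"twist":[0,0,0]},{"gripper":50,"travel":[0,0,0],"twist":[0,0,0]}]'
python3 -m crank '[{"gripper":50,"travel":[6,0,0],"twist":[0,0,0]},{"gripper":50,"travel":[30,0,0],"twist":[0,0,0]},{"gripper":50,"travel":[20,0,-30],"twist":[0,0,0]},{"gripper":50,"travel":[20,0,-60],"twist":[0,0,0]},{"gripper":50,"travel":[20,0,-60],"twist":[0,0,0]},{"gripper":50,"travel":[20,0,-60],"twist":[0,0,0]},{"gripper":50,"travel":[0,0,0],"twist":[0,0,0]},{"gripper":50,"travel":[0,0,0],"twist":[0,0,0]}]'
python3 - <<'E'
from h import *
import cv2
b=bot.camera('scene')[205:305,190:310,::-1]
cv2.imwrite('pics/s4.png',cv2.resize(b,(720,600),interpolation=cv2.INTER_CUBIC))
E
```

```text
time: 11.3
ee_pos: [0.5281, -0.1305, 0.0393]
tcp_rot: [-180.0, 0.0, 177.3]
wrist_force: [1.1, 0.2, -0.1]
opening: 0.0501
grasp_force: 0.1
time: 12.3
ee_pos: [0.4129, -0.125, 0.2469]
tcp_rot: [-180.0, 0.0, 177.3]
wrist_force: [-0.7, 0.1, 0.5]
opening: 0.05
grasp_force: 0.0
```

View pics/s4.png

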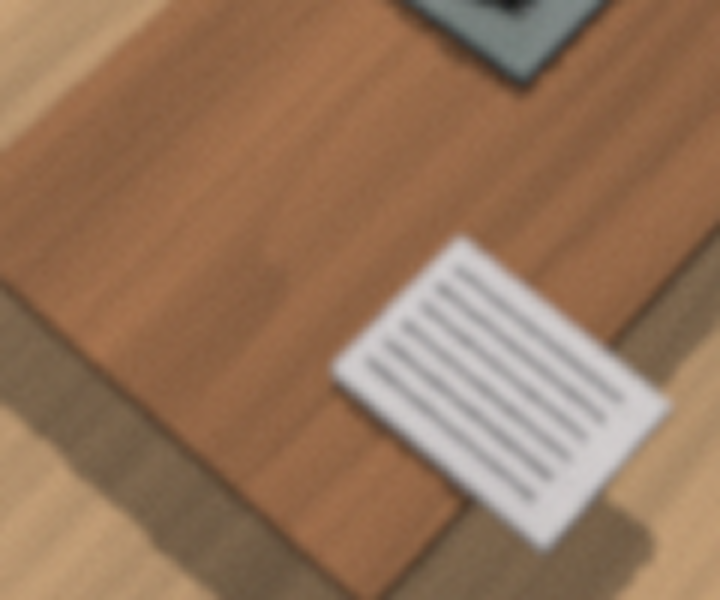

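The case has moved about 8 px further out, with its front corners now at about (671,403) and (544,541). That puts the overhang near 39 mm, with the case flat, square and clear of the gripper, so I'm handing in.

```bash
python3 -c "
from workcell import bot
print(bot.job_done())"
```

```text
the job is handed in; nothing more can be done
None
```

I pushed the passport case until about 39 mm (camera estimate) stuck out over the riser's door-side edge, square to the edge within about 1°, lying flat and let go; the job is handed in, but no verdict came back.

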